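# Put the cordless roasting probe back on its charging dock

## Robot

A 7-joint arm with a two-finger parallel gripper is mounted at the origin on the work surface. World frame = base frame: x ahead of the robot, y to its left, z up, the work surface at z = 0. Lengths are in m, angles in rad, forces in N, time in s.
With the tool pointing down it reaches from about 0.4 to 0.85 m from the base axis. Payload 10.4 kg.
Tool frame: the origin (TCP) lies at the very end of the fingers, on their centre line; the grasp point (between the pads) lies 19 mm behind it; z points along the fingers, y is the line along which they close (so a half turn about z gives the same grasp; the last joint's range is limited). The gripper opens to 85 mm and grips with 20 to 120 N. Pads are 22 mm wide; open, the fingers measure 114 mm over their backs; the gripper's body (76 mm by 85 mm) begins 54 mm behind the grasp point. The pads swing forward as they close: fully open they stand 13 mm farther back than shut.
Start: joints at [-0.023, 0.332, -0.065, 1.46, 0.022, 1.35, -0.088], TCP at [0.625, 0, 0.231] pointing down, gripper open.
Joint ranges: [-2.6, 2.6], [-0.5, 2.12], [-1.47, 1.34], [0.16, 2.42], [-1.27, 4.41], [0.06, 2.06], [-2.6, 2.6]. Speed limits (rad/s): [2.22, 2.22, 2.79, 2.79, 3.14, 3.14, 3.14].

## Interface

Orientations are given as a unit quaternion [x, y, z, w].
In Python, from workcell import * gives the robot as it stands.
- The arm moves only by the tool step_arm, never from a script. Its argument "commands" is one flat list of numbers, 7 for each row, row after row: the finger opening in mm, from 0 to 85.4, then the shift along the world's x, y, z as a fraction of full scale, then the turn, a rotation vector about the world's x, y, z as a fraction of full scale. A call has exactly 10 rows; each row is the pose to reach, as a shift and turn from the pose commanded when the call began, turning the shorter way round; what a row does not reach only later rows make up. Full scale, the value 1, is 0.6 m for a shift and pi rad for a turn. A row lasts 1/8 s, in which the tool goes at most 62.5 mm and 10.7 degrees, less where a joint would pass 70% of its speed; a pose out of reach is approached as far as the arm can. A call with a number of a shift or a turn outside -1 to 1 is refused whole. A call with a gripper value outside its range is refused whole. The fingers move at their own pace and stop on an object; "squeeze" is the grip in N (left out, the last holds). Time passes only in rows, so rows that repeat a pose let the fingers close, or fill a call up. It gives the time, the measured TCP pose, the force, the opening and the grip force at its end, in the units of the state.
- get_obs(): the state, without advancing time (a new reading comes with each control period).
- camera(name): name is "scene" or "side" or "wrist"; returns the picture (480x640x3 uint8, red, green, blue); there is no depth.
- camera_params(name): a dict with "mtx" (3x3 intrinsics, pixels), "dist" ([k1, k2, p1, p2, k3] as OpenCV has them; the pictures are not rectified), "extrinsics" (4x4, takes a point from world to camera coordinates); the wrist camera has in their place "tool_from_camera" (4x4, takes a point from camera to tool coordinates, whose origin is the TCP and whose axes are the flange's). Camera axes: x right, y down, z forward; pixel columns grow to the right and rows downward; lengths in m; the calibration is good to about 2 mm. A picture is of the moment at which its call begins: read the wrist's pose just before it. camera_params takes no time and is no camera call.
- hand_in(): hands the job in; it is judged then, once.
The state is a dict: "clock": time; "joint_pos": joint angles; "joint_velocities": joint speeds; "tau": joint torques, N m; "position": TCP position; "ee_rot": TCP orientation; "ft_force": force on the tool from outside, world axes, zero at the start; "torque": the same for the moment, N m; "grip_width": opening from 0.0 (shut) to 1.0 (fully open); "grasp_force": force on a finger pad.
Only numpy, scipy, OpenCV 4.12 (cv2) and the standard library are available. Lean on these libraries where they do the work, as an engineer would, in place of code of your own. Each camera call takes 0.05 s, during which the arm holds its last target. There are 200 camera calls.

## Task

Lay the roasting probe in the V-groove of its wooden charging dock, steel point towards the black hood. Then slide it gently along the groove, under the spring clip and on into the hood until it is fully home against the stop you can feel there, and leave it so, pressed on its charging contact. Do not ram the contact, and leave the other things where they are.

Things in the scene. Friction and masses are not known exactly. Their poses are not given: they have to be found in the camera images.
- probe: Cordless roasting probe lying on the table: a straight round rod 160 mm long, 10 mm thick, about 60 g. Origin on its axis at mid length, x along the rod to the steel point. The last 10 mm at the point taper to a blunt 5 mm end; the other 45 mm (the tail) are a black ceramic grip with a flat end. Its axis lies 5 mm above the table; it can roll.
- probe_tip (a point): Centre of the blunt end of the probe's steel point, 80 mm from the probe's origin along its x.
- probe_tail (a point): Centre of the flat end of the probe's black tail, 80 mm from the probe's origin against its x.
- dock: Fixed wooden charging dock, a block 188 mm long, 60 mm wide, 30 mm high; origin on its underside, x along the groove towards the hood, z up. Front face at x = -88 mm, back end at x = +100 mm. A 90 degree V-groove, 4.5 mm deep and 9 mm wide at its top, runs along y = 0 from the front face (open there) into the hood. A probe lying in it has its axis at z = 32.6 mm.
- groove_front (a point): Where the axis of a probe lying in the groove passes the dock's front face: dock x = -88 mm, y = 0, z = 32.6 mm. With the probe fully home its tail still stands 4 to 24 mm out of this face.
- clip_bump (a point): Point on the groove under the spring clip's bump (dock x = 28 mm, z = 30 mm). The clip, a steel tongue from the hood 16 mm wide, spans x = 22 to 40 mm, up to z = 48 mm, and bars laying from above: lay the probe with its point short of x = 18 mm and its middle within the groove, then slide it under, point first. It presses the probe down; sliding under it takes about 2 to 6 N.
- charger: Black charger hood on the dock, with the dock's origin and axes: x = 40 to 100 mm, 46 mm wide, top at z = 64 mm. Out of sight in it are a sprung contact with 4 mm travel (0.4 N at first touch, 1.6 N fully back), then a hard stop, at a depth that differs by up to 20 mm and is not measured: it must be felt, as a sharp rise of the push. More than 15 N on the contact damages it.
- hood_mouth (a point): Middle of the hood's open mouth, 20 mm wide, on the axis of a probe lying in the groove: dock x = 40 mm, z = 32.6 mm. The stop lies 8 to 28 mm inside it. A push a few newtons above the sliding friction brings the probe home; once let go, the clip's friction holds it on the contact.
- shaker_a: Empty glass salt shaker with a steel cap, 44 mm thick, 100 mm high, standing beside the hood on its y side, 65 to 75 mm from the groove; origin under its middle. Leave alone.
- shaker_b: Another empty glass shaker of the same size, by the far edge; origin under its middle. Leave alone.
- mug: Enamel mug, 84 mm across, 82 mm high, beyond the dock; origin under its middle. Leave alone.
- bowl: Red plastic bowl, 150 mm across, 65 mm high, on the left beyond the hood; origin under its middle. Leave alone.
- spoon: Flat steel spoon, 160 mm long, lying about 95 mm beside the probe on its far side; origin under its middle. Leave alone.
- whisk: Steel balloon whisk, 260 mm long, 60 mm thick at the balloon, lying on the left; origin under its middle. Leave alone.
Not all that is in view belongs to the job. Leave any green or red look-alike of the dock alone.

How it is judged:
By the outcome, as a careful person would: the job done as asked, in the order asked, and still so for the second after the job is handed in, with the robot touching nothing.
It also fails if it takes over 53 s, if anything falls off the work surface, if the arm or the gripper's body presses on something with over 40 N, if the wrist force passes 120 N, or if a joint passes its speed limit or range.

## Working session

There is one attempt and no reset: what is moved stays moved. The work goes in short steps, Python scripts to look and compute and a tool call to move; the robot and the scene stay as the last step left them, time stands still between calls to the robot, and variables do not carry over. Pictures are saved under pics/ and viewed, at most 11 in all, crops included, and the job is handed in when it is done.

Besides the shell and the picture viewer there is one more tool, called after "Emit:" by a JSON object that holds its "name" and its "arguments". step_arm: Moves the arm, as the interface text tells. Its arguments: {"type":"object","properties":{"commands":{"type":"array","items":{"type":"number"}},"squeeze":{"type":"number"}},"required":["commands"]}

```bash
mkdir -p pics; cat > h.py <<'E'
from workcell import *
import numpy as np, cv2
def shot(n,f):
    im=camera(n); cv2.imwrite(f,cv2.cvtColor(im,cv2.COLOR_RGB2BGR)); return im
def pose():
    o=get_obs(); from scipy.spatial.transform import Rotation as R
    T=np.eye(4); T[:3,:3]=R.from_quat(o['ee_rot']).as_matrix(); T[:3,3]=o['position']; return T
def ray(n,px,T=None):
    p=camera_params(n)
    u=cv2.undistortPoints(np.array(px,float).reshape(-1,1,2),np.array(p['mtx']),np.array(p['dist'])).reshape(-1,2)
    E=T@np.array(p['tool_from_camera']) if n=='wrist' else np.linalg.inv(np.array(p['extrinsics']))
    d=np.c_[u,np.ones(len(u))]@E[:3,:3].T
    return E[:3,3],d
def onz(n,px,z,T=None):
    o,d=ray(n,px,T); return o+d*((z-o[2])/d[:,2])[:,None]
E
python3 - <<'E'
from h import *
T=pose()
a=shot('scene','pics/scene.png');b=shot('side','pics/side.png')
np.save('scene.npy',a);np.save('side.npy',b)
print(get_obs()); 
for n in('scene','side'): print(np.linalg.inv(np.array(camera_params(n)['extrinsics'])).round(3))
print(camera_params('wrist'))
E
```

```text
{'clock': 0.1, 'joint_pos': array([-0.02258995,  0.33279643, -0.06468427,  1.46085437,  0.02160352,
        1.34989874, -0.0884904 ]), 'joint_velocities': array([ 0.00064266, -0.00036117, -0.00036324, -0.00412542,  0.00098832,
        0.00053818, -0.00063513]), 'tau': array([ 9.25707973e-04, -6.26745987e+01,  4.87730233e-02, -3.92438293e+01,
        1.62844139e-02,  6.89412060e-03, -5.92459219e-05]), 'position': array([ 6.24666112e-01, -1.98699655e-05,  2.30604513e-01]), 'ee_rot': array([ 7.07105013e-01,  7.07108269e-01, -4.68639629e-04, -4.22155787e-04]), 'ft_force': array([ 0.10718869, -0.4667026 , -0.14980645]), 'torque': array([-0.04254673,  0.00956031, -0.01421206]), 'grasp_force': 0.0, 'grip_width': 0.9994292457245095}
[[ 0.516  0.672 -0.531  1.068]
 [ 0.857 -0.405  0.32  -0.269]
 [-0.    -0.62  -0.785  0.82 ]
 [ 0.     0.     0.     1.   ]]
[[-0.869 -0.296  0.397  0.085]
 [-0.495  0.499 -0.711  0.816]
 [ 0.012 -0.814 -0.58   0.719]
 [ 0.     0.     0.     1.   ]]
{'mtx': array([[358.77743868,   0.        , 318.31833822],
       [  0.        , 358.77743868, 236.8008911 ],
       [  0.        ,   0.        ,   1.        ]]), 'dist': array([-0.06348988,  0.        ,  0.        ,  0.        ,  0.        ]), 'tool_from_camera': array([[ 8.35642330e-04, -9.64376125e-01, -2.64533536e-01,
         6.72045188e-02],
       [ 9.99999630e-01,  7.52064502e-04,  4.17221092e-04,
        -9.51267689e-04],
       [-2.03411778e-04, -2.64533787e-01,  9.64376397e-01,
        -1.42516473e-01],
       [ 0.00000000e+00,  0.00000000e+00,  0.00000000e+00,
         1.00000000e+00]])}
```

View pics/scene.png

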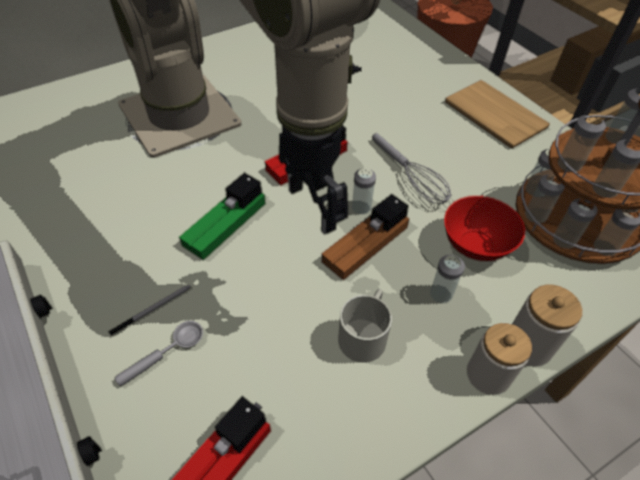

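View pics/side.png

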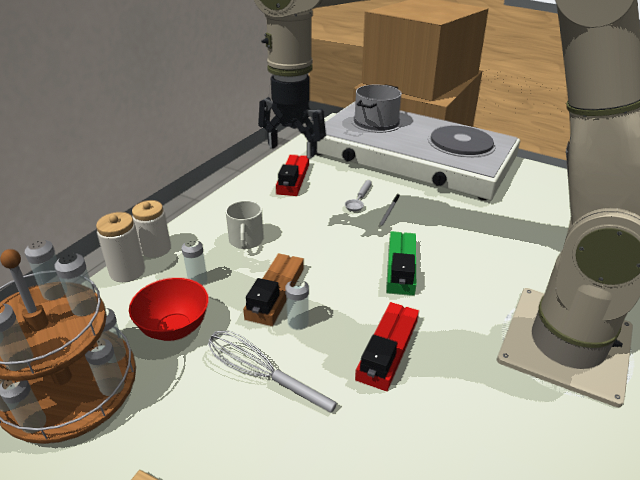

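The scene view shows these candidates:
- **Docks:** wooden dock at (366,236), green at (223,215), red at (300,160) and (225,440). The wooden one fits the description, being brown with a black hood, a shaker beside it, the mug beyond and the bowl to its left.
- **Probe:** the dark rod from the tail (112,330) to the point (190,288), with the spoon beside it at (160,352).

I'll confirm in one crop and measure.

```bash
python3 - <<'E'
from h import *
a=np.load('scene.npy');b=np.load('side.npy')
f=lambda im,x,y,w,h:cv2.cvtColor(cv2.resize(im[y:y+h,x:x+w],(400,300),interpolation=cv2.INTER_CUBIC),cv2.COLOR_RGB2BGR)
cv2.imwrite('pics/crop.png',np.vstack([np.hstack([f(a,310,180,120,90),f(a,90,270,120,90)]),np.hstack([f(b,225,240,120,90),f(b,340,180,80,60)])]))
for n,im,(x,y,w,h) in(('scene',a,(310,180,120,110)),('side',b,(225,235,100,100))):
    hsv=cv2.cvtColor(im,cv2.COLOR_RGB2HSV)[y:y+h,x:x+w]
    m=cv2.inRange(hsv,(3,90,30),(18,255,255))
    c=max(cv2.findContours(m,0,1)[0],key=cv2.contourArea)
    print(n,cv2.approxPolyDP(c,2.5,True).reshape(-1,2)+[x,y])
for n,px in(('scene',[[112,330],[190,288]]),('side',[[380,233],[399,196]])): print(n,onz(n,px,.005).round(4))
E
```

```text
scene [[408 219]
 [405 216]
 [387 231]
 [382 228]
 [382 223]
 [376 231]
 [369 225]
 [369 217]
 [323 252]
 [322 261]
 [344 278]
 [403 230]]
side [[302 258]
 [278 253]
 [262 278]
 [278 282]
 [279 296]
 [267 314]
 [253 313]
 [245 306]
 [245 319]
 [272 325]
 [285 301]
 [284 286]
 [290 280]
 [294 285]
 [302 270]]
scene [[ 0.501  -0.3301  0.005 ]
 [ 0.4897 -0.1802  0.005 ]]
side [[ 0.4685 -0.1446  0.005 ]
 [ 0.4973 -0.331   0.005 ]]
```

View pics/crop.png

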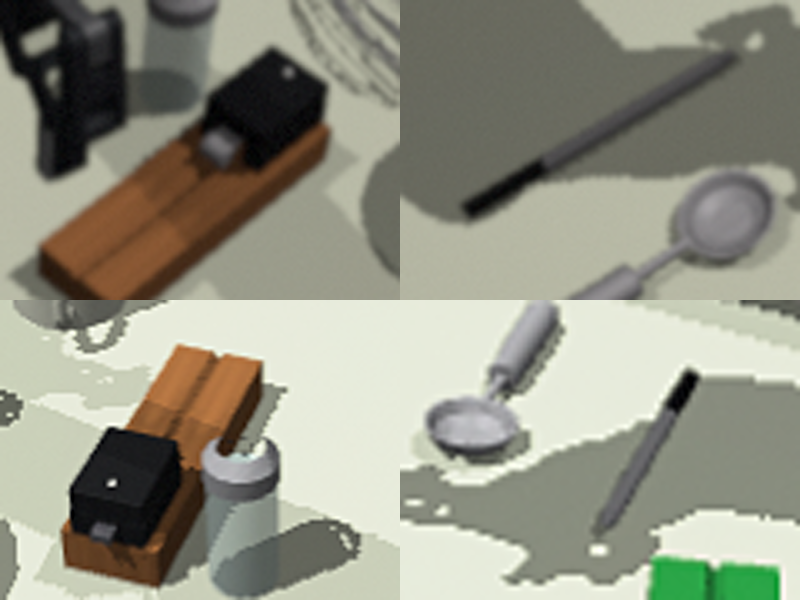

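The crop confirms both. The wooden dock's hood is towards the bowl, and the probe's steel point is at scene (190,287) and its tail at (110,333). The spoon lies clear of it.

```bash
python3 - <<'E'
from h import *
s=lambda l,x,y,k:[[x+u*k,y+v*k] for u,v in l]
def tri(p,q):
    o,d=ray('scene',[p]);o2,d2=ray('side',[q]); A=np.c_[d[0],-d2[0]]
    t=np.linalg.lstsq(A,o2-o,rcond=None)[0]; x=o+d[0]*t[0];y=o2+d2[0]*t[1]
    return ((x+y)/2).round(4),np.linalg.norm(x-y).round(4)
print('probe',onz('scene',s([(67,210),(333,57)],90,270,.3),.005).round(4),onz('side',s([(292,73),(200,230)],340,180,.2),.005).round(4))
A=s([(80,275),(40,248),(203,150)],310,180,.3);B=s([(217,55),(263,62),(180,47)],225,240,.3)
print('dock scene gf,left corner,groove mid',onz('scene',A,.03).round(4)); print('side gf,corner,corner',onz('side',B,.03).round(4))
print(tri(A[0],B[0]),tri(A[1],B[1]))
E
```

```text
probe [[ 0.5051 -0.3347  0.005 ]
 [ 0.4878 -0.1796  0.005 ]] [[ 0.5016 -0.3371  0.005 ]
 [ 0.4812 -0.1722  0.005 ]]
dock scene gf,left corner,groove mid [[0.593  0.0688 0.03  ]
 [0.5654 0.0596 0.03  ]
 [0.5533 0.1805 0.03  ]]
side gf,corner,corner [[0.5871 0.0717 0.03  ]
 [0.5572 0.0627 0.03  ]
 [0.6128 0.0769 0.03  ]]
(array([0.5901, 0.0694, 0.0269]), np.float64(0.0025)) (array([0.5611, 0.0601, 0.026 ]), np.float64(0.004))
```

```bash
python3 - <<'E'
from h import *
T=pose(); a=shot('wrist','pics/w1.png'); np.savez('w1.npz',a=a,T=T)
E
```

```text
(no output)
```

View pics/w1.png

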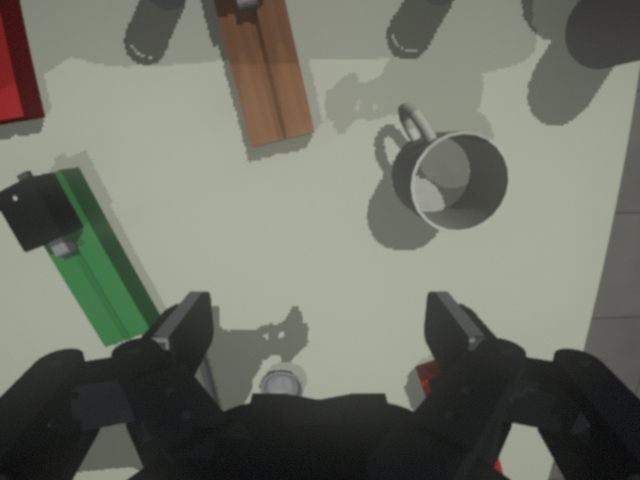

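Emit:
{"name": "step_arm", "arguments": {"commands": [85,-0.11,-0.183,-0.04,0,0,0.038,85,-0.218,-0.367,-0.083,0,0,0.038,85,-0.218,-0.367,-0.083,0,0,0.038,85,-0.218,-0.367,-0.083,0,0,0.038,85,-0.218,-0.367,-0.083,0,0,0.038,85,-0.218,-0.367,-0.083,0,0,0.038,85,-0.218,-0.367,-0.083,0,0,0.038,85,-0.218,-0.367,-0.083,0,0,0.038,85,-0.218,-0.367,-0.083,0,0,0.038,85,-0.218,-0.367,-0.083,0,0,0.038]}}

```text
clock: 1.4
position: [0.4944, -0.2199, 0.1816]
ee_rot: [0.663, 0.748, 0.0, 0.0]
ft_force: [-0.7, -0.4, 0.1]
grip_width: 0.994
grasp_force: 0.0
```

The wrist view shows the dock's front edge from (250,146) to (312,132), with the groove from (285,139) up to (257,15).

```bash
python3 - <<'E'
from h import *
d=np.load('w1.npz');T=d['T'];a=d['a']
g=a[:,:,0].astype(int)
hsv=cv2.cvtColor(a,cv2.COLOR_RGB2HSV)
m=cv2.inRange(hsv[:160,200:330],(3,90,30),(18,255,255))
L=[];R=[];G=[]
for r in range(20,128,3):
    c=np.flatnonzero(m[r])+200
    if len(c)<20: continue
    L.append((c[0]-.5,r));R.append((c[-1]+.5,r))
    mid=(c[0]+c[-1])//2; seg=g[r,mid-12:mid+13]; G.append((mid-12+seg.argmin(),r))
def fit(P,z):
    w=onz('wrist',P,z,T)[:,:2]; vx,vy,x,y=cv2.fitLine(w.astype(np.float32),cv2.DIST_HUBER,0,.001,.001).ravel()
    if vy<0: vx,vy=-vx,-vy
    res=np.abs((w-[x,y])@[-vy,vx]); print(np.degrees(np.arctan2(vy,vx)).round(2),np.array([x,y]).round(4),'res',res.mean().round(5),res.max().round(5)); return np.array([x,y]),np.array([vx,vy])
for P,z in((L,.03),(R,.03),(G,.0265)): p,v=fit(P,z); print('at y=.1:',p+v*(.1-p[1])/v[1])
print(onz('wrist',[[250,146],[312,132],[285,139]],.03,T).round(4))
# probe
T=pose(); a=shot('wrist','pics/w2.png'); np.savez('w2.npz',a=a,T=T)
E
```

```text
103.42 [0.547  0.1252] res 0.00024 0.00059
at y=.1: [0.55303603 0.1       ]
102.89 [0.6081 0.1201] res 0.00024 0.00091
at y=.1: [0.6126632 0.1      ]
103.07 [0.5789 0.1255] res 0.00044 0.0014
at y=.1: [0.5847985 0.1      ]
[[0.5598 0.0609 0.03  ]
 [0.6177 0.0734 0.03  ]
 [0.5927 0.0672 0.03  ]]
```

View pics/w2.png

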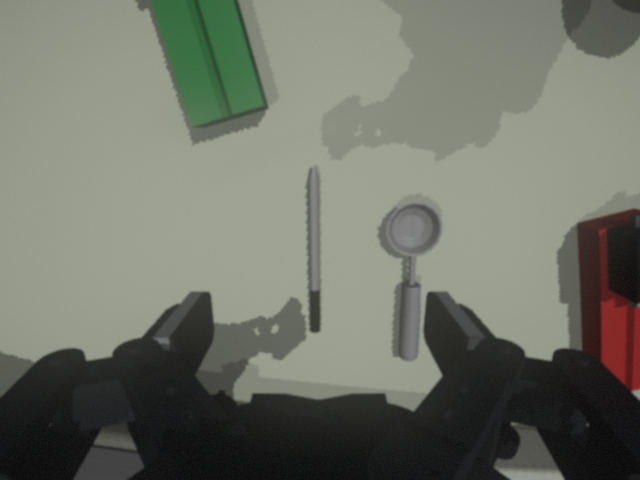

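The wrist view shows the probe from its tip (313,167) to its tail (316,331). The spoon is to its right at (412,280), clear of a part-open finger.

```bash
python3 - <<'E'
from h import *
d=np.load('w2.npz');T=d['T'];g=cv2.cvtColor(d['a'],cv2.COLOR_RGB2GRAY).astype(float)
C=[]
for r in range(180,326,4):
    s=g[r,300:330]; bg=np.median(np.r_[s[:5],s[-5:]]); w=np.clip(bg-s-15,0,None); w[:4]=0
    C.append((300+(w*np.arange(30)).sum()/w.sum(),r))
w=onz('wrist',C,.005,T)[:,:2]; vx,vy,x,y=cv2.fitLine(w.astype(np.float32),cv2.DIST_HUBER,0,.001,.001).ravel()
if vy<0: vx,vy=-vx,-vy
e=onz('wrist',[[313.5,166],[316,332]],.005,T); print(e.round(4),np.linalg.norm(e[0]-e[1]))
t=[(q[:2]-[x,y])@[vx,vy] for q in e]; mid=np.array([x,y])+np.mean(t)*np.array([vx,vy])
print('head',np.degrees(np.arctan2(vy,vx)),'mid',mid,'res',np.abs((w-[x,y])@[-vy,vx]).max())
o=get_obs(); print(o['position'], T[:3,:3].round(4))
E
```

```text
[[ 0.4842 -0.1766  0.005 ]
 [ 0.5057 -0.3382  0.005 ]] 0.16306115337273874
head 97.92788 mid [ 0.49312201 -0.25768125] res 0.0009087387188725322
[ 0.49435242 -0.21996015  0.18153331] [[-1.197e-01  9.928e-01  2.000e-04]
 [ 9.928e-01  1.197e-01  0.000e+00]
 [ 0.000e+00  2.000e-04 -1.000e+00]]
```

Emit:
{"name": "step_arm", "arguments": {"commands": [45,-0.001,-0.062,-0.08,0,0,0.005,45,-0.001,-0.062,-0.17,0,0,0.005,45,-0.001,-0.062,-0.25,0,0,0.005,45,-0.001,-0.062,-0.28,0,0,0.005,45,-0.001,-0.062,-0.296,0,0,0.005,45,-0.001,-0.062,-0.296,0,0,0.005,45,-0.001,-0.062,-0.296,0,0,0.005,20,-0.001,-0.062,-0.296,0,0,0.005,5,-0.001,-0.062,-0.296,0,0,0.005,0,-0.001,-0.062,-0.296,0,0,0.005], "squeeze": 40}}

```text
clock: 2.7
position: [0.494, -0.2575, 0.0047]
ee_rot: [0.658, 0.753, 0.0, 0.0]
ft_force: [-2.0, 1.6, 6.2]
grip_width: 0.091
grasp_force: 39.2
```

Fz is up and the opening is only 7.8 mm, so the tips pinch above the rod's axis. I'll regrip about 3 mm lower.

Emit:
{"name": "step_arm", "arguments": {"commands": [30,0,0,0,0,0,0,30,0,0,0,0,0,0,30,0,0,-0.003,0,0,0,30,0,0,-0.005,0,0,0,30,0,0,-0.005,0,0,0,0,0,0,-0.005,0,0,0,0,0,0,-0.005,0,0,0,0,0,0,-0.005,0,0,0,0,0,0,-0.005,0,0,0,0,0,0,-0.005,0,0,0], "squeeze": 40}}

```text
clock: 3.95
position: [0.4937, -0.2574, 0.0011]
ee_rot: [0.658, 0.753, 0.0, 0.0]
ft_force: [-0.2, 0.5, 1.9]
grip_width: 0.097
grasp_force: 39.1
```

```bash
python3 - <<'E'
from h import *
o=get_obs(); print(o['position'],o['ft_force'],o['grip_width'])
a=camera('wrist'); b=camera('side')
cv2.imwrite('pics/w3.png',cv2.cvtColor(np.hstack([cv2.resize(a[220:460,200:440],(400,400)),cv2.resize(b[150:250,330:430],(400,400),interpolation=cv2.INTER_CUBIC)]),cv2.COLOR_RGB2BGR))
E
```

```text
[ 0.49373446 -0.25740855  0.00106811] [-0.23434425  0.51410842  1.87950728] 0.09724257987784503
```

View pics/w3.png

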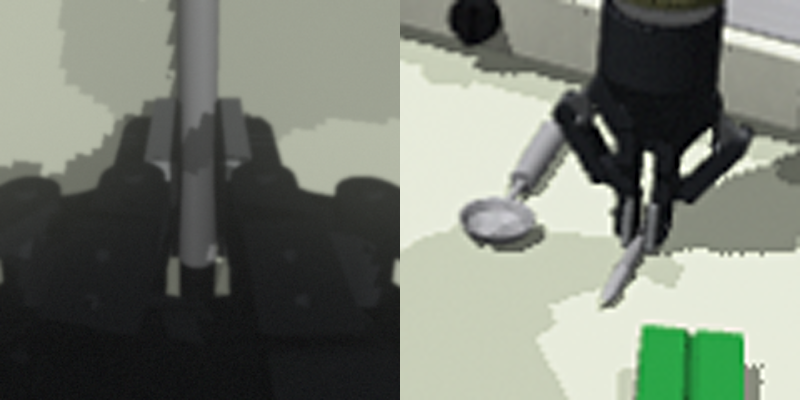

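Emit:
{"name": "step_arm", "arguments": {"commands": [0,0,0,0.04,0,0,0,0,0,0,0.12,0,0,0.01,0,0.03,0.06,0.2,0,0,0.02,0,0.08,0.15,0.23,0,0,0.03,0,0.12,0.24,0.23,0,0,0.03,0,0.16,0.33,0.23,0,0,0.03,0,0.2,0.42,0.23,0,0,0.03,0,0.223,0.487,0.23,0,0,0.03,0,0.223,0.487,0.23,0,0,0.03,0,0.223,0.487,0.23,0,0,0.03]}}

```text
clock: 5.3
position: [0.6271, 0.0339, 0.1385]
ee_rot: [0.622, 0.783, -0.001, -0.0]
ft_force: [0.0, -0.5, -1.0]
grip_width: 0.093
grasp_force: 39.2
```

```bash
python3 - <<'E'
from h import *
o=get_obs(); print(o['position'],o['ft_force'],o['grip_width'],o['grasp_force'])
T=pose(); a=shot('wrist','pics/w4.png'); np.savez('w4.npz',a=a,T=T)
E
```

```text
[0.6271176  0.03386059 0.13849337] [ 0.04352339 -0.51642525 -1.02084553] 0.09278576492705198 39.182095527648926
```

View pics/w4.png

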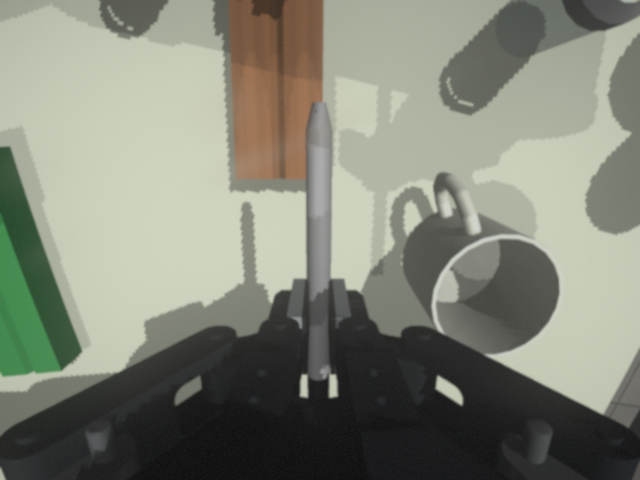

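The rod is held straight, with its tip at (318,102). The groove runs from (283,178) upwards near (282,20), left of the rod as intended.

```bash
python3 - <<'E'
from h import *
d=np.load('w4.npz');T=d['T'];a=d['a']
g=a[:,:,0].astype(int); hsv=cv2.cvtColor(a,cv2.COLOR_RGB2HSV)
m=cv2.inRange(hsv[:200,215:345],(3,90,30),(18,255,255))
L=[];G=[];R=[]
for r in range(25,174,4):
    c=np.flatnonzero(m[r])+215
    L.append((c[0]-.5,r)); s=g[r,268:295]; k=np.clip(np.median(s)-8-s,0,None); G.append((268+(k*np.arange(27)).sum()/max(k.sum(),1),r))
    if r<95: R.append((c[-1]+.5,r))
def fit(P,z):
    w=onz('wrist',P,z,T)[:,:2]; vx,vy,x,y=cv2.fitLine(w.astype(np.float32),cv2.DIST_HUBER,0,.001,.001).ravel()
    if vy<0: vx,vy=-vx,-vy
    res=np.abs((w-[x,y])@[-vy,vx]); print(np.degrees(np.arctan2(vy,vx)).round(2),'x at y=.1',(x+vx*(.1-y)/vy).round(4),'res',res.mean().round(5),res.max().round(5))
for P,z in((L,.03),(R,.03),(G,.0275)): fit(P,z)
col=g[140:200,255]; bb=m[:,255-215]; print('front row',np.flatnonzero(m[100:,40])[-1]+100,np.flatnonzero(m[100:,75])[-1]+100)
print(onz('wrist',[[255,np.flatnonzero(m[100:,40])[-1]+100],[283,178],[290,np.flatnonzero(m[100:,75])[-1]+100]],.03,T).round(4))
# rod in tool frame
o,dd=ray('wrist',[[318,102],[318.5,378]],np.eye(4))
for X,q in((.08,dd[0]),(-.035,dd[1])):
    for c in(-.003,0,.003): print(X,c,(o+q*((X+c-o[0])/q[0])).round(4))
E
```

```text
103.32 x at y=.1 0.5527 res 0.00069 0.00826
103.26 x at y=.1 0.613 res 0.0 0.0
102.76 x at y=.1 0.5848 res 6e-05 0.00051
front row 177 177
[[0.5739 0.0642 0.03  ]
 [0.593  0.0679 0.03  ]
 [0.5977 0.0697 0.03  ]]
0.08 -0.003 [ 0.077  -0.0009 -0.0415]
0.08 0 [ 0.08   -0.001  -0.0099]
0.08 0.003 [ 0.083  -0.001   0.0216]
-0.035 -0.003 [-0.038  -0.0007 -0.0027]
-0.035 0 [-0.035  -0.0007 -0.0067]
-0.035 0.003 [-0.032  -0.0007 -0.0107]
```

Emit:
{"name": "step_arm", "arguments": {"commands": [0,-0.04,0.05,0,0,0,0,0,-0.067,0.089,0,0,0,0,0,-0.067,0.089,-0.03,0,0,0,0,-0.067,0.089,-0.08,0,0,0,0,-0.067,0.089,-0.13,0,0,0,0,-0.067,0.089,-0.16,0,0,0,0,-0.067,0.089,-0.17,0,0,0,0,-0.067,0.089,-0.17,0,0,0,0,-0.067,0.089,-0.17,0,0,0,0,-0.067,0.089,-0.17,0,0,0]}}

```text
clock: 6.6
position: [0.5877, 0.0883, 0.0378]
ee_rot: [0.622, 0.783, 0.001, 0.0]
ft_force: [-0.3, 0.6, 0.8]
grip_width: 0.093
grasp_force: 39.2
```

```bash
python3 - <<'E'
from h import *
o=get_obs(); print(o['position'],o['ft_force'],o['grip_width'])
a=camera('scene'); b=camera('side');w=camera('wrist')
f=lambda im,x,y,w,h:cv2.resize(im[y:y+h,x:x+w],(400,300),interpolation=cv2.INTER_CUBIC)
cv2.imwrite('pics/c5.png',cv2.cvtColor(np.vstack([np.hstack([f(a,310,180,120,90),f(b,225,235,100,75)]),np.hstack([f(w,200,60,240,180),f(w,200,240,240,180)])]),cv2.COLOR_RGB2BGR))
E
```

```text
[0.58774141 0.08831531 0.03779821] [-0.26608479  0.6016538   0.77113995] 0.09258935062886259
```

View pics/c5.png

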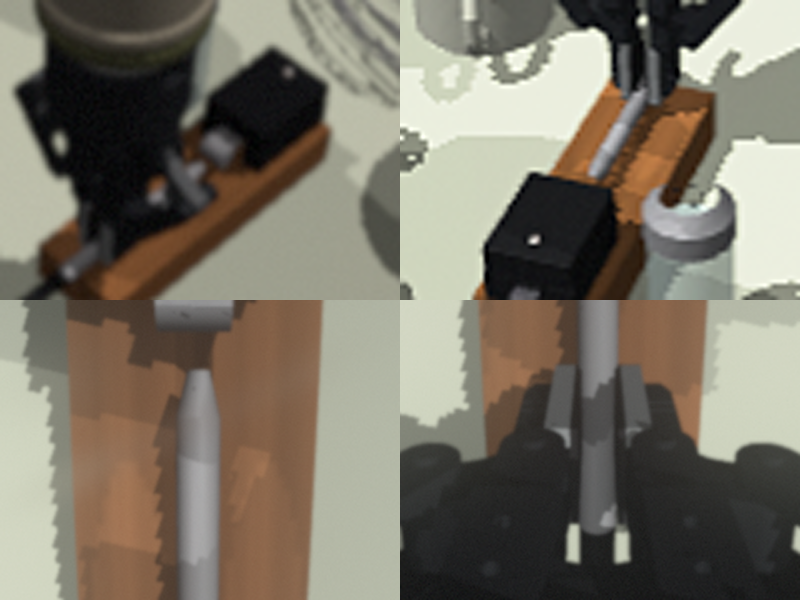

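The rod is centred within about 1 mm of the groove, and its tip is about 10 mm short of the clip. Now I'll lower it gently.

Emit:
{"name": "step_arm", "arguments": {"commands": [0,-0.002,0,0,0,0,0,0,-0.002,0,-0.004,0,0,0,0,-0.002,0,-0.006,0,0,0,0,-0.002,0,-0.008,0,0,0,0,-0.002,0,-0.01,0,0,0,0,-0.002,0,-0.012,0,0,0,0,-0.002,0,-0.012,0,0,0,0,-0.002,0,-0.012,0,0,0,0,-0.002,0,-0.012,0,0,0,0,-0.002,0,-0.012,0,0,0]}}

```text
clock: 8.0
position: [0.586, 0.0882, 0.0305]
ee_rot: [0.622, 0.783, 0.0, 0.0]
ft_force: [-3.3, -1.3, 9.2]
grip_width: 0.09
grasp_force: 44.2
```

Emit:
{"name": "step_arm", "arguments": {"commands": [0,-0.001,0,0.001,0,0,0,0,-0.002,0,0.001,0,0,0,0,-0.002,0,0.001,0,0,0,0,-0.002,0,0.001,0,0,0,0,-0.002,0,0.001,0,0,0,0,-0.002,0,0.001,0,0,0,0,-0.002,0,0.001,0,0,0,0,-0.002,0,0.001,0,0,0,0,-0.002,0,0.001,0,0,0,0,-0.002,0,0.001,0,0,0]}}

```text
clock: 9.25
position: [0.5851, 0.0883, 0.0306]
ee_rot: [0.622, 0.783, 0.0, 0.0]
ft_force: [3.4, 0.6, 4.0]
grip_width: 0.098
grasp_force: 42.4
```

The force along x flips sign between the two positions, so the rod sits between the groove walls. I'll centre it, release, rise and look.

Emit:
{"name": "step_arm", "arguments": {"commands": [0,0.001,0,0,0,0,0,0,0.001,0,0,0,0,0,30,0.001,0,0,0,0,0,30,0.001,0,0,0,0,0,30,0.001,0,0,0,0,0,30,0.001,0,0,0,0,0,30,0.001,0,0.03,0,0,0,30,0.015,-0.05,0.1,0,0,0,30,0.03,-0.1,0.15,0,0,0,30,0.03,-0.1,0.15,0,0,0]}}

```text
clock: 10.5
position: [0.6045, 0.0251, 0.1236]
ee_rot: [0.623, 0.782, 0.001, 0.002]
ft_force: [-0.5, 0.5, -0.9]
grip_width: 0.352
grasp_force: 0.0
```

```bash
python3 - <<'E'
from h import *
o=get_obs(); print(o['position'],o['ft_force'],o['grip_width'])
T=pose(); w=camera('wrist'); np.savez('w6.npz',a=w,T=T); b=camera('side')
cv2.imwrite('pics/c6.png',cv2.cvtColor(np.hstack([cv2.resize(w[40:440,150:450],(450,600)),cv2.resize(b[235:325,225:285+0],(350,600),interpolation=cv2.INTER_CUBIC)]),cv2.COLOR_RGB2BGR))
E
```

```text
[0.60453169 0.02511201 0.12363468] [-0.4921718   0.46569127 -0.92058605] 0.3516107752029859
```

View pics/c6.png

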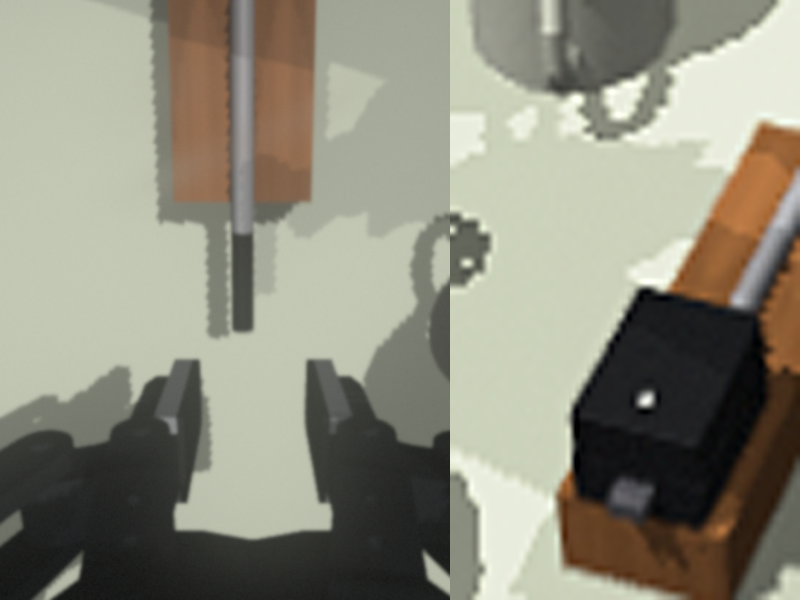

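The probe lies straight in the groove, with its tail at full-picture pixel (312,260). Next I'll measure the tail and axis for the push.

```bash
python3 - <<'E'
from h import *
d=np.load('w6.npz');T=d['T'];g=cv2.cvtColor(d['a'],cv2.COLOR_RGB2GRAY).astype(float)
C=[]
for r in range(200,256,3):
    s=g[r,296:330]; w=(s<85).astype(float) ; C.append((296+(w*np.arange(34)).sum()/max(w.sum(),1),r)) if w.sum()>5 else 0
print(np.array(C)[::4].round(1), g[252:268,312].round())
e=onz('wrist',[C[0],[312,260],[312,41]],.0326,T); print(e.round(4)); q=e[2]-e[1]; print(np.degrees(np.arctan2(q[1],q[0])))
F=onz('wrist',[[312,40+202/1.5]],.03,T); print('front',F, 'overhang',np.linalg.norm((F-e[1])[0][:2]))
E
```

```text
[[311.  200. ]
 [311.5 212. ]
 [311.5 224. ]
 [311.5 236. ]
 [311.5 248. ]] [ 76.  76.  77.  76.  75.  75.  78.  81. 101. 133. 165. 184. 193. 194.
 196. 195.]
[[0.5932 0.0515 0.0326]
 [0.6029 0.011  0.0326]
 [0.5726 0.1454 0.0326]]
102.69584966042282
front [[0.59018859 0.06750371 0.03      ]] overhang 0.05788844245316639
```

Emit:
{"name": "step_arm", "arguments": {"commands": [0,0.011,-0.04,0,0,0,0,0,0.011,-0.08,0,0,0,0,0,0.011,-0.08,-0.05,0,0,0,0,0.011,-0.08,-0.11,0,0,0,0,0.011,-0.08,-0.15,0,0,0,0,0.011,-0.08,-0.166,0,0,0,0,0.011,-0.08,-0.166,0,0,0,0,0.011,-0.08,-0.166,0,0,0,0,0.011,-0.08,-0.166,0,0,0,0,0.011,-0.08,-0.166,0,0,0], "squeeze": 40}}

```text
clock: 11.85
position: [0.6097, -0.0198, 0.0213]
ee_rot: [0.622, 0.783, 0.0, 0.0]
ft_force: [0.4, -0.3, 0.1]
grip_width: -0.003
grasp_force: 0.0
```

Emit:
{"name": "step_arm", "arguments": {"commands": [0,-0.0016,0.007,0,0,0,0,0,-0.0035,0.015,0,0,0,0,0,-0.0055,0.024,0,0,0,0,0,-0.0075,0.033,0,0,0,0,0,-0.009,0.04,0,0,0,0,0,-0.0108,0.047,0,0,0,0,0,-0.0125,0.054,0,0,0,0,0,-0.014,0.061,0,0,0,0,0,-0.0157,0.068,0,0,0,0,0,-0.0157,0.068,0,0,0]}}

```text
invalid input
```

```bash
python3 - <<'E'
from h import *
o=get_obs(); print(o['position'],o['ft_force'])
T=pose(); w=camera('wrist'); np.savez('w7.npz',a=w,T=T)
cv2.imwrite('pics/c7.png',cv2.cvtColor(w[0:420,130:510],cv2.COLOR_RGB2BGR))
E
```

```text
[ 0.60974883 -0.01977381  0.02133276] [ 0.42544514 -0.26636414  0.12643373]
```

View pics/c7.png

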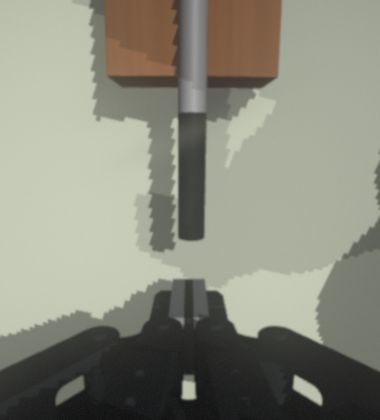

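That call was one number short, so nothing moved. The picture shows the shut fingers (189,300) in line behind the tail (192,238). I'll repeat the push.

Emit:
{"name": "step_arm", "arguments": {"commands": [0,-0.0016,0.007,0,0,0,0,0,-0.0035,0.015,0,0,0,0,0,-0.0055,0.024,0,0,0,0,0,-0.0075,0.033,0,0,0,0,0,-0.009,0.04,0,0,0,0,0,-0.0108,0.047,0,0,0,0,0,-0.0125,0.054,0,0,0,0,0,-0.014,0.061,0,0,0,0,0,-0.0157,0.068,0,0,0,0,0,-0.0157,0.068,0,0,0,0]}}

```text
clock: 13.15
position: [0.6001, 0.0209, 0.0209]
ee_rot: [0.622, 0.783, 0.0, 0.0]
ft_force: [0.7, -1.6, 0.7]
grip_width: 0.002
grasp_force: 1.2
```

Emit:
{"name": "step_arm", "arguments": {"commands": [0,-0.0005,0.002,0,0,0,0,0,-0.001,0.004,0,0,0,0,0,-0.0014,0.006,0,0,0,0,0,-0.0018,0.008,0,0,0,0,0,-0.0023,0.01,0,0,0,0,0,-0.0026,0.0115,0,0,0,0,0,-0.0026,0.0115,0,0,0,0,0,-0.0026,0.0115,0,0,0,0,0,-0.0026,0.0115,0,0,0,0,0,-0.0026,0.0115,0,0,0,0]}}

```text
clock: 14.4
position: [0.5987, 0.0271, 0.0208]
ee_rot: [0.622, 0.783, -0.0, 0.0]
ft_force: [1.5, -5.1, 0.5]
grip_width: 0.002
grasp_force: 2.6
```

Emit:
{"name": "step_arm", "arguments": {"commands": [0,-0.0003,0.0012,0,0,0,0,0,-0.0006,0.0024,0,0,0,0,0,-0.0006,0.0024,0,0,0,0,0,-0.0006,0.0024,0,0,0,0,0,-0.0006,0.0024,0,0,0,0,0,-0.0006,0.0024,0,0,0,0,0,-0.0006,0.0024,0,0,0,0,0,-0.0006,0.0024,0,0,0,0,0,-0.0006,0.0024,0,0,0,0,0,-0.0006,0.0024,0,0,0,0]}}

```text
clock: 15.65
position: [0.5983, 0.0287, 0.0208]
ee_rot: [0.622, 0.783, -0.0, 0.0]
ft_force: [2.6, -4.7, 0.6]
grip_width: 0.004
grasp_force: 2.6
```

Emit:
{"name": "step_arm", "arguments": {"commands": [0,-0.0003,0.0012,0,0,0,0,0,-0.0006,0.0024,0,0,0,0,0,-0.0006,0.0027,0,0,0,0,0,-0.0006,0.0027,0,0,0,0,0,-0.0006,0.0027,0,0,0,0,0,-0.0006,0.0027,0,0,0,0,0,-0.0006,0.0027,0,0,0,0,0,-0.0006,0.0027,0,0,0,0,0,-0.0006,0.0027,0,0,0,0,0,-0.0006,0.0027,0,0,0,0]}}

```text
clock: 16.9
position: [0.598, 0.0303, 0.0209]
ee_rot: [0.622, 0.783, -0.0, 0.0]
ft_force: [1.7, -4.9, 0.9]
grip_width: 0.001
grasp_force: 2.7
```

Emit:
{"name": "step_arm", "arguments": {"commands": [0,-0.0003,0.0012,0,0,0,0,0,-0.0006,0.0024,0,0,0,0,0,-0.0006,0.0027,0,0,0,0,0,-0.0006,0.0027,0,0,0,0,0,-0.0006,0.0027,0,0,0,0,0,-0.0006,0.0027,0,0,0,0,0,-0.0006,0.0027,0,0,0,0,0,-0.0006,0.0027,0,0,0,0,0,-0.0006,0.0027,0,0,0,0,0,-0.0006,0.0027,0,0,0,0]}}

```text
clock: 18.15
position: [0.5976, 0.0319, 0.0208]
ee_rot: [0.622, 0.783, -0.0, 0.0]
ft_force: [2.0, -4.9, 0.5]
grip_width: 0.001
grasp_force: 2.7
```

Emit:
{"name": "step_arm", "arguments": {"commands": [0,-0.0003,0.0012,0,0,0,0,0,-0.0006,0.0024,0,0,0,0,0,-0.0006,0.0027,0,0,0,0,0,-0.0006,0.0027,0,0,0,0,0,-0.0006,0.0027,0,0,0,0,0,-0.0006,0.0027,0,0,0,0,0,-0.0006,0.0027,0,0,0,0,0,-0.0006,0.0027,0,0,0,0,0,-0.0006,0.0027,0,0,0,0,0,-0.0006,0.0027,0,0,0,0]}}

```text
clock: 19.4
position: [0.5972, 0.0335, 0.0208]
ee_rot: [0.622, 0.783, -0.0, 0.0]
ft_force: [1.8, -4.8, 0.8]
grip_width: 0.001
grasp_force: 2.7
```

Emit:
{"name": "step_arm", "arguments": {"commands": [0,-0.0003,0.0012,0,0,0,0,0,-0.0006,0.0024,0,0,0,0,0,-0.0006,0.0027,0,0,0,0,0,-0.0006,0.0027,0,0,0,0,0,-0.0006,0.0027,0,0,0,0,0,-0.0006,0.0027,0,0,0,0,0,-0.0006,0.0027,0,0,0,0,0,-0.0006,0.0027,0,0,0,0,0,-0.0006,0.0027,0,0,0,0,0,-0.0006,0.0027,0,0,0,0]}}

```text
clock: 20.65
position: [0.5969, 0.0351, 0.0208]
ee_rot: [0.622, 0.783, -0.0, 0.0]
ft_force: [1.6, -4.6, 0.2]
grip_width: -0.001
grasp_force: 2.7
```

Emit:
{"name": "step_arm", "arguments": {"commands": [0,-0.0003,0.0012,0,0,0,0,0,-0.0006,0.0024,0,0,0,0,0,-0.0006,0.0027,0,0,0,0,0,-0.0006,0.0027,0,0,0,0,0,-0.0006,0.0027,0,0,0,0,0,-0.0006,0.0027,0,0,0,0,0,-0.0006,0.0027,0,0,0,0,0,-0.0006,0.0027,0,0,0,0,0,-0.0006,0.0027,0,0,0,0,0,-0.0006,0.0027,0,0,0,0]}}

```text
clock: 21.9
position: [0.5965, 0.0367, 0.0208]
ee_rot: [0.622, 0.783, -0.0, 0.0]
ft_force: [2.5, -4.9, 1.1]
grip_width: 0.0
grasp_force: 2.7
```

Emit:
{"name": "step_arm", "arguments": {"commands": [0,-0.0003,0.0012,0,0,0,0,0,-0.0006,0.0024,0,0,0,0,0,-0.0006,0.0027,0,0,0,0,0,-0.0006,0.0027,0,0,0,0,0,-0.0006,0.0027,0,0,0,0,0,-0.0006,0.0027,0,0,0,0,0,-0.0006,0.0027,0,0,0,0,0,-0.0006,0.0027,0,0,0,0,0,-0.0006,0.0027,0,0,0,0,0,-0.0006,0.0027,0,0,0,0]}}

```text
clock: 23.15
position: [0.5962, 0.0384, 0.0208]
ee_rot: [0.622, 0.783, -0.0, 0.0]
ft_force: [2.2, -5.1, 1.3]
grip_width: -0.004
grasp_force: 2.7
```

Emit:
{"name": "step_arm", "arguments": {"commands": [0,-0.0003,0.0012,0,0,0,0,0,-0.0006,0.0024,0,0,0,0,0,-0.0006,0.0027,0,0,0,0,0,-0.0006,0.0027,0,0,0,0,0,-0.0006,0.0027,0,0,0,0,0,-0.0006,0.0027,0,0,0,0,0,-0.0006,0.0027,0,0,0,0,0,-0.0006,0.0027,0,0,0,0,0,-0.0006,0.0027,0,0,0,0,0,-0.0006,0.0027,0,0,0,0]}}

```text
clock: 24.4
position: [0.5958, 0.04, 0.0208]
ee_rot: [0.622, 0.783, -0.0, 0.0]
ft_force: [2.5, -4.6, 0.5]
grip_width: 0.004
grasp_force: 2.7
```

Emit:
{"name": "step_arm", "arguments": {"commands": [0,-0.0003,0.0012,0,0,0,0,0,-0.0006,0.0024,0,0,0,0,0,-0.0006,0.0027,0,0,0,0,0,-0.0006,0.0027,0,0,0,0,0,-0.0006,0.0027,0,0,0,0,0,-0.0006,0.0027,0,0,0,0,0,-0.0006,0.0027,0,0,0,0,0,-0.0006,0.0027,0,0,0,0,0,-0.0006,0.0027,0,0,0,0,0,-0.0006,0.0027,0,0,0,0]}}

```text
clock: 25.65
position: [0.5954, 0.0414, 0.0208]
ee_rot: [0.622, 0.783, -0.0, 0.0]
ft_force: [1.1, -5.8, 0.3]
grip_width: -0.003
grasp_force: 3.0
```

The force has risen slightly, which is probably the sprung contact. I'll continue.

Emit:
{"name": "step_arm", "arguments": {"commands": [0,-0.0003,0.0012,0,0,0,0,0,-0.0006,0.0024,0,0,0,0,0,-0.0006,0.0027,0,0,0,0,0,-0.0006,0.0027,0,0,0,0,0,-0.0006,0.0027,0,0,0,0,0,-0.0006,0.0027,0,0,0,0,0,-0.0006,0.0027,0,0,0,0,0,-0.0006,0.0027,0,0,0,0,0,-0.0006,0.0027,0,0,0,0,0,-0.0006,0.0027,0,0,0,0]}}

```text
clock: 26.9
position: [0.5951, 0.0428, 0.0208]
ee_rot: [0.622, 0.783, -0.0, 0.001]
ft_force: [2.5, -6.5, 1.3]
grip_width: -0.001
grasp_force: 3.3
```

Emit:
{"name": "step_arm", "arguments": {"commands": [0,-0.0003,0.0012,0,0,0,0,0,-0.0005,0.002,0,0,0,0,0,-0.0005,0.002,0,0,0,0,0,-0.0005,0.002,0,0,0,0,0,-0.0005,0.002,0,0,0,0,0,-0.0005,0.002,0,0,0,0,0,-0.0005,0.002,0,0,0,0,0,-0.0005,0.002,0,0,0,0,0,-0.0005,0.002,0,0,0,0,0,-0.0005,0.002,0,0,0,0]}}

```text
clock: 28.15
position: [0.5949, 0.0439, 0.0209]
ee_rot: [0.622, 0.783, -0.0, 0.001]
ft_force: [2.3, -6.3, -0.4]
grip_width: -0.0
grasp_force: 3.4
```

Emit:
{"name": "step_arm", "arguments": {"commands": [0,-0.0003,0.0012,0,0,0,0,0,-0.0005,0.002,0,0,0,0,0,-0.0005,0.002,0,0,0,0,0,-0.0005,0.002,0,0,0,0,0,-0.0005,0.002,0,0,0,0,0,-0.0005,0.002,0,0,0,0,0,-0.0005,0.002,0,0,0,0,0,-0.0005,0.002,0,0,0,0,0,-0.0005,0.002,0,0,0,0,0,-0.0005,0.002,0,0,0,0]}}

```text
clock: 29.4
position: [0.5948, 0.0442, 0.0209]
ee_rot: [0.622, 0.783, -0.0, 0.001]
ft_force: [3.2, -8.8, -0.1]
grip_width: -0.001
grasp_force: 4.6
```

Emit:
{"name": "step_arm", "arguments": {"commands": [0,-0.0003,0.0012,0,0,0,0,0,-0.0003,0.0012,0,0,0,0,0,-0.0003,0.0012,0,0,0,0,0,-0.0003,0.0012,0,0,0,0,0,-0.0003,0.0012,0,0,0,0,0,-0.0003,0.0012,0,0,0,0,0,-0.0003,0.0012,0,0,0,0,0,-0.0003,0.0012,0,0,0,0,0,-0.0003,0.0012,0,0,0,0,0,-0.0003,0.0012,0,0,0,0]}}

```text
clock: 30.65
position: [0.5947, 0.0444, 0.0209]
ee_rot: [0.622, 0.783, -0.001, 0.001]
ft_force: [3.0, -9.6, 0.9]
grip_width: -0.002
grasp_force: 5.4
```

The force rises sharply with almost no further motion, so the probe is at the stop. I'll back off along the axis, rise and check.

Emit:
{"name": "step_arm", "arguments": {"commands": [0,0.001,-0.004,0,0,0,0,0,0.003,-0.013,0,0,0,0,0,0.008,-0.035,0,0,0,0,0,0.015,-0.065,0,0,0,0,0,0.015,-0.065,0.04,0,0,0,0,0.015,-0.065,0.12,0,0,0,0,0.015,-0.065,0.17,0,0,0,0,0.015,-0.065,0.17,0,0,0,0,0.015,-0.065,0.17,0,0,0,0,0.015,-0.065,0.17,0,0,0]}}

```text
clock: 31.9
position: [0.6024, 0.0077, 0.1214]
ee_rot: [0.622, 0.783, -0.001, -0.001]
ft_force: [-0.1, -0.0, -0.2]
grip_width: 0.002
grasp_force: 0.0
```

```bash
python3 - <<'E'
from h import *
o=get_obs(); print(o['position'],o['ft_force'],o['clock'])
T=pose(); w=camera('wrist'); s=camera('scene')
cv2.imwrite('pics/c8.png',cv2.cvtColor(np.hstack([w[0:400,120:520],cv2.resize(s[170:290,310:430],(400,400),interpolation=cv2.INTER_CUBIC)]),cv2.COLOR_RGB2BGR))
np.savez('w8.npz',a=w,T=T)
E
```

```text
[0.60237193 0.00765023 0.12141709] [-0.11281076 -0.00042696 -0.1562275 ] 31.9
```

View pics/c8.png

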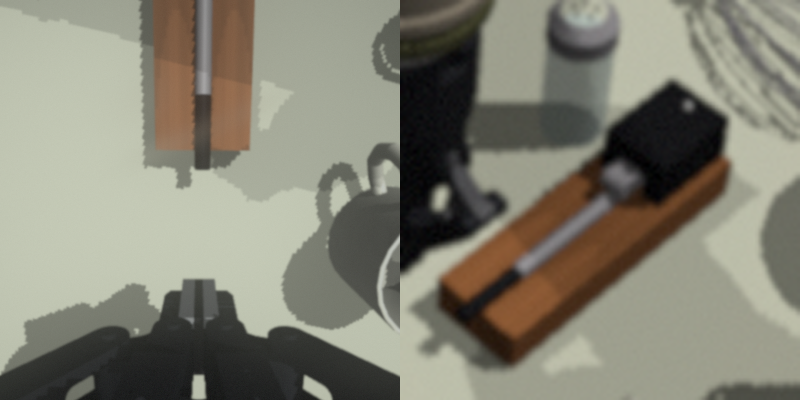

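The probe lies in the groove and under the clip. Its tail at (203,169) stands about 12 mm out of the front face. The force rose about 4 mm before the hard stop, which matches the contact's travel, and the arm is clear.

```bash
python3 -c "
from workcell import *
print(hand_in())"
```

```text
the job is handed in; nothing more can be done
None
```

The probe is in the dock, slid under the clip and home against the stop on its charging contact; the last push was about 10 N in all, roughly 5 N of it on the contact, and the job was handed in with the arm clear at about 32 s.

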